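# Snap the brass spacer tube out of its spring clips

### The arm

A 6-joint arm with a two-finger parallel gripper is mounted at the origin on a cart in front of the work surface, level with it; the furniture and walls round the work are solid. World frame = base frame: x ahead of the robot, y to its left, z up, the work surface at z = 0. Lengths are in mm, angles in rad, forces in N, time in s.
With the tool pointing down it reaches from about 300 to 775 mm from the base axis. Payload 14.6 kg.
Tool frame: the origin (TCP) lies on the centre line of the jaws, within the pads' length; the fingertips stand 19 mm ahead of it and the grasp point (between the pads) is the TCP (bot.tip_reach is the distance from the TCP to the fingertips, in mm); z points along the fingers, y is the line along which they close (so a half turn about z gives the same grasp; the last joint's range is limited). The gripper opens to 85 mm and grips with 20 to 120 N. Pads are 22 mm wide; open, the fingers measure 114 mm over their backs; the gripper's body (76 mm by 85 mm) begins 54 mm behind the grasp point. The pads swing forward as they close: fully open they stand 13 mm farther back than shut.
Start: joints at [1.257, 0.3, 1.521, -0, 1.321, -0.067], TCP at [134.364, 533.325, 250.281] pointing down, gripper open.
Joint ranges: [-3.03, 3.03], [-0.79, 2.21], [0.23, 2.52], [-1.04, 4.18], [0, 3.07], [-2.55, 2.55]. Speed limits (rad/s): [2.22, 2.22, 2.57, 3.14, 3.14, 3.14].

### API

Orientations are given as a unit quaternion [w, x, y, z].
In Python, from rig import bot gives the robot as it stands. Calls block until the motion is done:
- bot.move_to(position, orientation): joint-space move of the TCP to a pose.
- bot.servo_line(position, attitude=None, speed=150, until_force=None): straight line of the TCP; attitude=None keeps the orientation; speed is the mean speed in mm/s. With until_force (N) it stops when the force on the tool has changed by that much, and returns True; else False.
- bot.move_joints(angles): joint-space move.
- bot.move_gripper(opening, grip_force=None): finger opening in mm; grip_force is the grip in N (None keeps the last); returns when the fingers have stopped.
- bot.dwell(seconds).
- bot.ik(position, orientation): joint angles nearest the present ones, or None.
- bot.read_state(): the state.
- bot.read_camera(name): name is "scene" or "top"; returns a dict with "image" (420x560x3 uint8, blue, green, red), "depth" (420x560 float32, mm along the optical axis (not along the pixel's ray), 0 where there is no reading), "fovy" (degrees; the focal length in pixels is half the picture's height over the tangent of half this angle, whatever the lens; pixels are square), "cx", "cy" (the principal point, pixels), "k1" (the pictures are not rectified: a ray, as slopes to the right and down, at radius r is drawn at 1 + k1 r^2 times it, then the intrinsics apply), "eye" and "attitude" of the camera in the world. Camera axes: x right, y down, z forward; pixel columns grow to the right and rows downward; lengths in mm; the calibration is good to about 2 mm. A picture is of the moment at which its call begins.
A pose or a line that the arm cannot do raises bot.MotionError and nothing moves.
- bot.finish_job(): hands the job in; it is judged then, once.
The state is a dict: "clock": time; "joint_positions": joint angles; "qvel": joint speeds; "effort": joint torques, N m; "ee_pos": TCP position; "tool_rot": TCP orientation; "ft_force": force on the tool from outside, world axes, zero at the start; "moment": the same for the moment, N m; "grip_width": finger opening in mm; "grip_force": force on a finger pad.
Only numpy, scipy, OpenCV 4.12 (cv2) and the standard library are available. Lean on these libraries where they do the work, as an engineer would, in place of code of your own. Each camera call takes 0.05 s, during which the arm holds its last target. There are 200 camera calls.

### The job

Two spacer tubes are held in spring clips on two identical small stands. Pull the brass tube forward out of its clips (towards the open side of the clips), carry it to the blue tray and set it down lying flat on the tray's floor: lower it in, do not drop it. Leave the grey aluminium tube in its clips.

Things in the scene. Friction and masses are not known exactly. Their poses are not given: they have to be found in the camera images.
- brass_tube_mid (a point): Middle, on the axis, of the loose brass-yellow tube (0.18 kg): round, 22 mm diameter, 200 mm long with 12 mm black hexagonal end caps (26 mm across flats). Own y runs along it. It starts level in its stand's two clips, axis 110 mm above the table. The 114 mm between the clips are free, with room all round (75 mm below): pinch it there from above, one finger in front, one behind.
- stand_a: Fixed stand of the brass tube, turned up to 20 degrees. Origin: on the table straight under the tube's axis, midway between the clips; y along the tube. Posts at y = +-65 mm, 124 mm high, 32 mm behind the axis, each with a 16 mm wide C-clip of two sprung jaws, open to the stand's -x (towards the robot). A level pull along -x of about 10 N frees the tube after 30 mm. End caps stop endwise sliding.
- tray: Blue open tray, fixed to the table, 140 mm (its x) by 280 mm (its y) outside, 28 mm high, walls and floor 4 mm thick. Origin at the centre of its underside (table height). The tube fits in lying roughly along the tray's y.
- grey_tube_mid (a point): Middle of the grey aluminium tube, same shape and size as the brass one, held in the clips of the other, identical stand. To be left there.

How it is judged (in metres and radians):
On the way, in this order (a step that is already met when the one before it is completed fails the run):
1. the brass tube has been pulled forward out of its clips: its middle is more than 35 mm in front of its clipped place, still at least 60 mm above the table (x of brass_tube_mid in the frame of stand_a below -0.035 m and height (world z) of brass_tube_mid above 0.06 m), for 0.1 s.
2. the brass tube has been lowered into the tray while still held: its middle less than 45 mm above the table, inside the walls, fingers touching it (height (world z) of brass_tube_mid below 0.045 m and x of brass_tube_mid in the frame of tray between -0.06 and 0.06 m and y of brass_tube_mid in the frame of tray between -0.05 and 0.05 m and contact force between the fingers and brass_tube above 0.3 N), for 0.05 s.
At the end, for the whole second after the job is handed in: The brass tube lies flat (within 5 degrees) on the tray's floor, its middle inside the walls and less than 25 mm above the table; the grey tube is still in its clips, within 15 mm of where it was (x of brass_tube_mid in the frame of tray between -0.06 and 0.06 m and y of brass_tube_mid in the frame of tray between -0.05 and 0.05 m and height (world z) of brass_tube_mid below 0.025 m and angle between brass_tube_mid's own y axis and vertical between 1.48 and 1.66 rad and distance of grey_tube_mid from where it was at the start of the episode below 0.015 m); the robot touches nothing.
It fails at once if the grey tube is pulled or knocked more than 15 mm from its place in the clips (distance of grey_tube_mid from where it was at the start of the episode above 0.015 m).
It also fails if it takes over 40 s, if anything falls off the work surface, if the arm or the gripper's body presses on something with over 40 N, if the wrist force passes 120 N, or if a joint passes its speed limit or range.

## Working session

There is one attempt and no reset: what is moved stays moved. The work goes in short steps, each a Python script; the robot and the scene stay as the last script left them, time stands still between calls to the robot, and variables do not carry over. Pictures are saved under pics/ and viewed, at most 10 in all, crops included, and the job is handed in when it is done.

```bash
ls; mkdir -p pics; cat > h.py <<'E'
import numpy as np, cv2
from scipy.spatial.transform import Rotation as R
from rig import bot
def grab(n):
    c=bot.read_camera(n); np.savez('pics/'+n+'.npz',**{k:np.array(v) for k,v in c.items()}); return c
def load(n): return dict(np.load('pics/'+n+'.npz'))
def cloud(c):
    h,w=c['depth'].shape; f=h/2/np.tan(np.radians(float(c['fovy']))/2)
    u,v=np.meshgrid(np.arange(w),np.arange(h))
    K=np.array([[f,0,float(c['cx'])],[0,f,float(c['cy'])],[0,0,1]])
    s=cv2.undistortPoints(np.stack([u,v],-1).reshape(-1,1,2).astype(float),K,np.array([float(c['k1']),0,0,0])).reshape(h,w,2)
    d=c['depth'].astype(float)
    P=np.dstack([s*d[...,None],d])
    q=np.array(c['attitude'])
    return P@R.from_quat(q[[1,2,3,0]]).as_matrix().T+np.array(c['eye'])
def down(yaw): # tool y axis at angle yaw in world (mod pi)
    y=np.array([np.cos(yaw),np.sin(yaw),0]); z=np.array([0,0,-1.]); x=np.cross(y,z)
    q=R.from_matrix(np.c_[x,y,z]).as_quat(); return q[[3,0,1,2]]
E
python3 - <<'E'
from h import *
for n in("scene","top"):
    c=grab(n); cv2.imwrite(f'pics/{n}1.png',c['image']); print(n,c['eye'],c['attitude'],c['fovy'],c['k1'],c['cx'],c['cy'])
print(bot.read_state())
E
```

```text
pics
scene [ 182.47977391 -631.77143433  498.45436414] [-0.49276078  0.82992855 -0.22595708  0.13171489] 55.73131172479023 -0.03546368890549541 282.7167892464355 201.31987012224863
top [414.70885691 -15.78689705 912.59492994] [ 0.06055394 -0.69459586  0.71448112 -0.05819404] 55.34026864382794 -0.0882220333215919 273.81243417974736 207.00645777484368
{'clock': 0.1, 'joint_positions': array([ 1.25739782e+00,  3.00444287e-01,  1.52150075e+00,  2.61953350e-05,
        1.32071167e+00, -6.66112180e-02]), 'qvel': array([-0.00120922, -0.00057397, -0.0011798 , -0.00157482, -0.00085182,
        0.00031734]), 'effort': array([ 6.40720646e-04, -5.44374633e+01, -3.62366688e+01, -9.72504517e-05,
        3.15088750e-03, -1.56562140e-05]), 'ee_pos': array([134.30578453, 533.15987682, 249.76999543]), 'tool_rot': array([-1.12941000e-04,  1.23083955e-01,  9.92396119e-01, -5.20057382e-04]), 'ft_force': array([-0.58669611,  0.49165195, -0.58430649]), 'moment': array([-0.00818394, -0.01541917,  0.00967112]), 'grip_force': 0.0, 'grip_width': 85.59175001962305}
```

View pics/scene1.png

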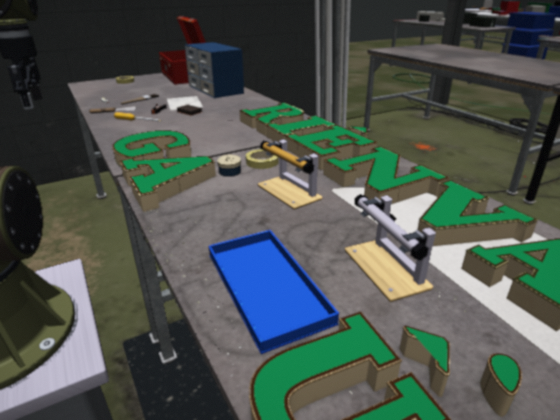

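View pics/top1.png

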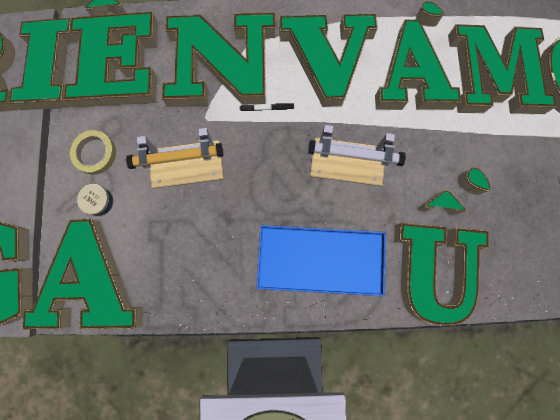

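The scene view shows the brass tube in the far stand at about (287,155) and the grey tube in the near one at (392,222). In the top view brass runs (128,161)-(222,149), grey (314,145)-(403,159), and the tray spans about (258,227)-(385,295). Next I'll measure the positions using depth.

```bash
python3 - <<'E'
from h import *
c=load('top'); P=cloud(c); im=c['image'].astype(int)
hsv=cv2.cvtColor(c['image'],cv2.COLOR_BGR2HSV)
def ax(m,name):
    p=P[m]; mid=np.median(p,0); d=np.linalg.svd(p[:,:2]-p[:,:2].mean(0),full_matrices=False)[2][0]
    t=(p[:,:2]-mid[:2])@d; print(name,m.sum(),'mean',p.mean(0),'ztop',np.percentile(p[:,2],[50,90,98]),'ang',np.degrees(np.arctan2(d[1],d[0])),'ext',np.percentile(t,[0,2,98,100]), 'midext',mid[:2]+d*(t.max()+t.min())/2)
roi=np.zeros(hsv.shape[:2],bool); roi[120:200,120:230]=1
print('brass hsv',hsv[155,165],hsv[154,185],'wood',hsv[175,185],P[155,185],P[175,185])
br=roi&(P[...,2]>95)&(P[...,2]<130)&(hsv[...,1]>120)&(hsv[...,0]<28)
ax(br,'brass')
for n,px in dict(capL=(161,132),capR=(149,219),postL=(143,142),postR=(133,204)).items():
    print(n,P[px[0]-2:px[0]+3,px[1]-2:px[1]+3].reshape(-1,3).round().tolist()[12])
bl=(hsv[...,0]>100)&(hsv[...,0]<125)&(hsv[...,1]>150); bl[:210]=0; bl[310:]=0
ax(bl,'tray'); q=P[bl][:,:2].astype(np.float32); print(cv2.minAreaRect(q))
fl=bl&(P[...,2]<14); q=P[fl][:,:2].astype(np.float32); print('floor',cv2.minAreaRect(q),np.median(P[fl][:,2]))
big=cv2.resize(c['image'][110:200,110:240],None,fx=6,fy=6,interpolation=cv2.INTER_CUBIC); cv2.imwrite('pics/b.png',big)
E
```

```text
brass hsv [ 20 158 200] [ 19 154 200] wood [ 19  92 214] [663.52572178 165.50003867 120.13114601] [648.87272842 189.42521496  12.6567964 ]
brass 680 mean [663.41860475 190.026471   118.81853422] ztop [119.35200981 122.00542487 123.2510663 ] ang 95.71253809742099 ext [-89.13720384 -86.23774931  85.11135218  87.72677725] midext [663.18861828 189.61757767]
capL [654.0, 276.0, 121.0]
capR [673.0, 94.0, 123.0]
postL [693.0, 257.0, 120.0]
postR [708.0, 125.0, 125.0]
tray 8015 mean [ 443.98523514 -118.27573515    9.32162275] ztop [ 4.39415546 12.21068344 29.05032105] ang -94.98285016697085 ext [-141.0428616  -136.26168244  134.29189148  139.11182023] midext [ 443.53084018 -117.23049066]
((445.8333740234375, -117.5013427734375), (280.4212951660156, 142.48561096191406), 84.84127807617188)
floor ((447.50494384765625, -117.37699890136719), (275.1492004394531, 138.94105529785156), 84.7670669555664) 4.170216831298717
```

View pics/b.png

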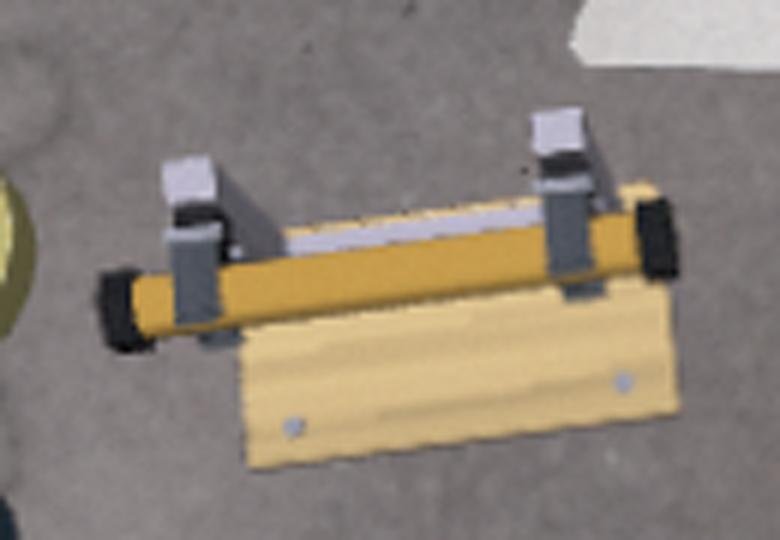

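```bash
python3 - <<'E'
from h import *
c=load('scene'); P=cloud(c); hsv=cv2.cvtColor(c['image'],cv2.COLOR_BGR2HSV)
m=(hsv[...,1]>120)&(hsv[...,0]<28)&(P[...,2]>95)&(P[...,2]<130)&(np.hypot(P[...,0]-665,P[...,1]-189)<90)
p=P[m]; d=np.linalg.svd(p[:,:2]-p[:,:2].mean(0),full_matrices=False)[2][0]
print(m.sum(),p.mean(0),np.percentile(p[:,2],98),np.degrees(np.arctan2(d[1],d[0])))
print(bot.tip_reach)
a=np.radians(6); A=np.array([666,189,0.])
q=min((down(a),down(a+np.pi)),key=lambda q:abs(bot.ik(A+[0,0,220],q)[5]) if bot.ik(A+[0,0,220],q) is not None else 9)
np.save('q.npy',q)
bot.move_to(A+[0,0,220],q); bot.dwell(.3)
s=bot.read_state(); print(s['clock'],s['ee_pos'],s['joint_positions'],s['ft_force'],bot.tip_reach)
bot.servo_line(A+[0,0,160],speed=100)
for n in('scene','top'): c=grab(n); I=c['image']; cv2.imwrite(f'pics/{n}2.png',cv2.resize(I[90:220,220:360] if n=='scene' else I[90:210,100:250],None,fx=5,fy=5 if n=='top' else 4.6,interpolation=cv2.INTER_CUBIC)[:600])
E
```

```text
340 [660.86482468 189.97301545 116.47359499] 122.99955932817173 -85.41477381075269
19.0
2.6667 [665.87911053 189.31039456 220.06925921] [2.24090515e-01 6.49126905e-01 1.08530339e+00 2.48310664e-05
 1.40710107e+00 1.18897088e-01] [-0.14173743 -0.10219812  0.48897465] 19.0
```

View pics/scene2.png

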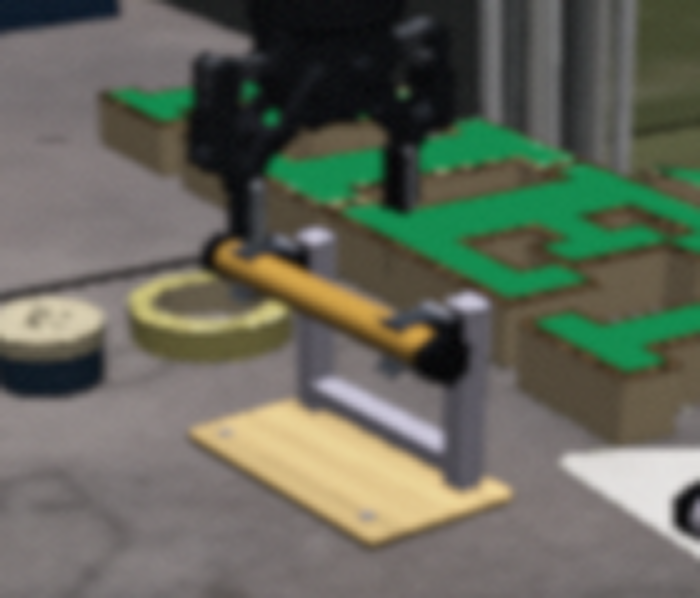

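View pics/top2.png

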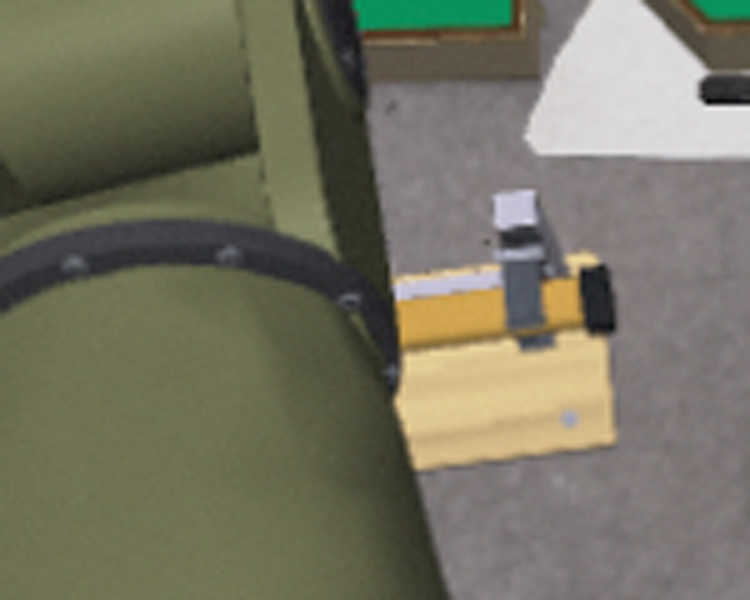

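Both pictures show the open fingers straddling the tube between the clips: front finger at crop (245,220), rear one at (400,185). Now descend, grip and pull.

```bash
python3 - <<'E'
from h import *
A=np.array([664.5,189,0.]); a=np.radians(5.5)
def st(t):
    s=bot.read_state(); print(t,round(s['clock'],2),s['ee_pos'].round(1),'F',s['ft_force'].round(1),'w',round(s['grip_width'],1),'g',round(s['grip_force'],1))
print(bot.servo_line(A+[0,0,119],speed=60,until_force=15)); st('down')
bot.move_gripper(15,grip_force=50); bot.dwell(.2); st('grip')
x=np.array([np.cos(a),np.sin(a),0])
p=bot.read_state()['ee_pos']
if bot.read_state()['grip_width']>18:
    bot.servo_line(p-70*x,speed=60); st('pulled'); bot.dwell(.2)
    bot.servo_line(p-70*x+[0,0,80],speed=100); st('up')
    c=grab('scene'); I=c['image']; cv2.imwrite('pics/scene3.png',cv2.resize(I[60:240,190:390],None,fx=3,fy=3))
E
```

```text
False
down 4.35 [664.7 189.  119.4] F [ 0.  -0.1  0.1] w 85.2 g 0.0
grip 5.16 [664.7 189.  119.3] F [2.2 0.6 2.9] w 19.8 g 48.8
pulled 6.47 [595.3 182.3 119.2] F [-0.2 -0.9 -1.8] w 20.0 g 48.9
up 7.62 [594.8 182.3 198.5] F [-0.6  0.1 -2.1] w 19.7 g 48.9
```

View pics/scene3.png

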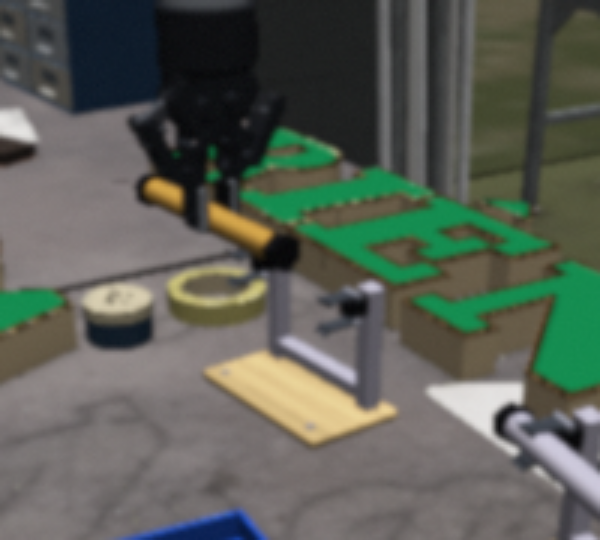

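Brass tube is out and held level, spanning crop (150,188)-(282,250), and the stand is empty. I'll check its pose in the hand, then carry it to above the tray.

```bash
python3 - <<'E'
from h import *
T=np.array([446,-117.5,0]); b=np.radians(5.)
q=np.load('q.npy'); q2=down(b) 
if abs(q2@q)<.9: q2=down(b+np.pi)
np.save('q2.npy',q2)
bot.move_to(T+[0,0,150],q2); bot.dwell(.3)
s=bot.read_state(); print(s['clock'],s['ee_pos'],s['ft_force'],s['grip_width'])
for n in('scene','top'):
    c=grab(n); P=cloud(c); hsv=cv2.cvtColor(c['image'],cv2.COLOR_BGR2HSV)
    m=(hsv[...,1]>120)&(hsv[...,0]<28)&(P[...,2]>80)&(abs(P[...,0]-446)<60)&(abs(P[...,1]+117)<110)
    p=P[m]
    if m.sum()>20: print(n,m.sum(),p.mean(0),np.percentile(p[:,2],[5,50,95]),np.polyfit(p[:,1],p[:,2],1),np.polyfit(p[:,1],p[:,0],1),p.min(0),p.max(0))
cv2.imwrite('pics/scene4.png',cv2.resize(load('scene')['image'][140:400,180:420],None,fx=2.3,fy=2.3))
E
```

```text
9.25 [ 446.23675734 -117.12823589  149.9635648 ] [-0.15971978 -0.74945709 -2.82091113] 20.531656470601025
scene 553 [ 442.23445231 -149.53702987  148.03601992] [139.32642702 147.41270203 162.34887676] [6.16829289e-03 1.48958408e+02] [-1.33274759e-01  4.22304941e+02] [ 395.09015274 -207.05524526  136.78621323] [462.39379667 -27.94404519 197.25583445]
top 216 [437.05212576 -45.83342153 204.42363615] [144.14788166 148.72526445 912.59492994] [  6.08226884 483.19482754] [-1.47073740e-01  4.30311233e+02] [ 389.88744304 -139.78385199  142.33383473] [449.04780956 -15.78689705 912.59492994]
```

View pics/scene4.png

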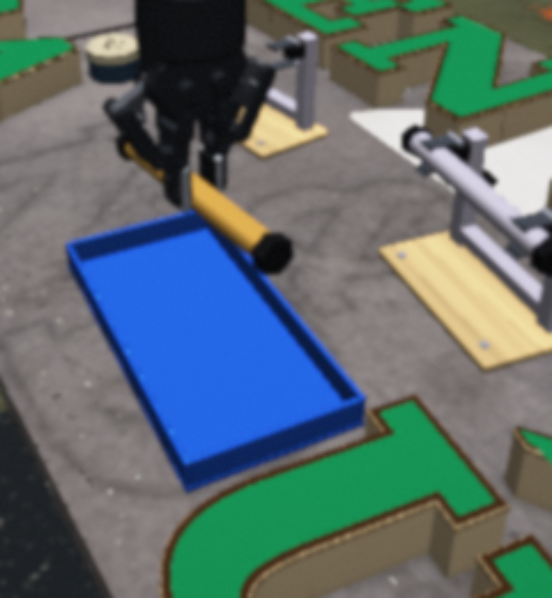

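The tube is held level above the tray, with its near cap at crop (272,252). Its axis is about 10 mm below the TCP, so I'll lower it with a force stop.

```bash
python3 - <<'E'
from h import *
T=np.array([446,-117.5,0])
def st(t):
    s=bot.read_state(); print(t,round(s['clock'],2),s['ee_pos'].round(1),'F',s['ft_force'].round(1),'w',round(s['grip_width'],1),'g',round(s['grip_force'],1))
bot.servo_line(T+[0,0,50],speed=80); st('near')
print(bot.servo_line(T+[0,0,24.5],speed=20,until_force=5)); bot.dwell(.3); st('down')
bot.move_gripper(30); bot.dwell(.2); bot.move_gripper(50); bot.dwell(.2); st('open')
bot.servo_line(T+[0,0,150],speed=100); bot.dwell(.3)
bot.move_joints(bot.read_state()['joint_positions']+np.array([.9,0,0,0,0,0])); st('away')
for n in('scene','top'):
    c=grab(n); P=cloud(c); hsv=cv2.cvtColor(c['image'],cv2.COLOR_BGR2HSV)
    m=(hsv[...,1]>110)&(hsv[...,0]<28)&(abs(P[...,2]-20)<15)&(abs(P[...,0]-446)<62)&(abs(P[...,1]+117)<125)
    p=P[m]; print(n,m.sum(),p.mean(0),np.percentile(p[:,2],[5,50,95]),np.polyfit(p[:,1],p[:,2],1),np.polyfit(p[:,1],p[:,0],1))
cv2.imwrite('pics/scene5.png',cv2.resize(load('scene')['image'][140:400,180:440],None,fx=2.3,fy=2.3))
E
```

```text
near 10.75 [ 446.3 -117.6   50.4] F [-0.4  0.6 -1.9] w 19.9 g 49.0
True
down 11.99 [ 446.  -117.5   29.9] F [-1.4  1.   7.1] w 19.9 g 50.1
open 12.98 [ 445.6 -117.3   29.4] F [-0.3 -0.4  0.1] w 49.9 g 0.0
away 16.12 [369.7 275.7 149.8] F [-0.4 -0.3  0.2] w 50.1 g 0.0
scene 722 [ 437.24238971 -122.27713453   25.72422269] [20.88214248 26.42539079 28.78757523] [2.11124971e-03 2.59823803e+01] [-8.51611688e-02  4.26829126e+02]
top 674 [ 439.93290236 -117.24521921   26.57801804] [22.31969036 26.74382351 30.12221597] [2.79505483e-03 2.69057249e+01] [-8.34185325e-02  4.30152478e+02]
```

View pics/scene5.png

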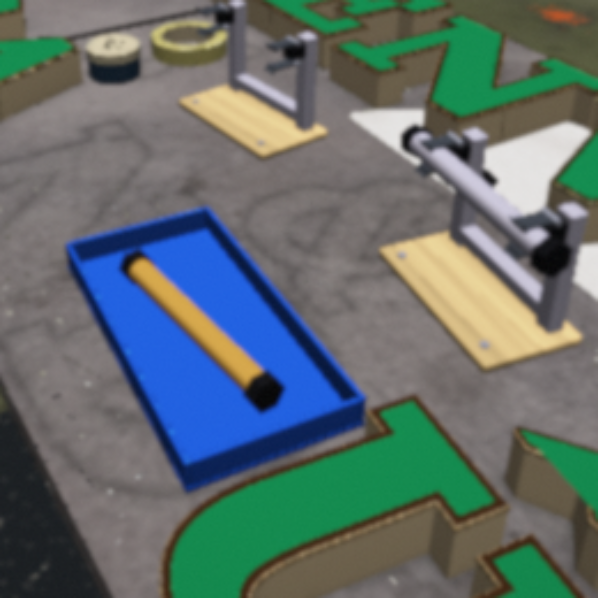

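The tube lies flat in the tray, from crop (135,265) to (263,390), with its axis about 17 mm above the table. The grey tube is undisturbed and the arm is clear.

```bash
python3 -c "
from rig import bot
print(bot.finish_job())"
```

```text
the job is handed in; nothing more can be done
None
```

The brass tube is lying flat on the tray's floor, the grey tube is still in its clips, and the job was handed in at about 16 s; no verdict was returned.

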